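Move a backup array's drives to the new rack in bay order

TASK

Move the four external drives from the old rack's cradles into the empty new rack, in this order: the drive nearest the robot goes into the bay next to the black power unit, the next one along the row into the next bay, and so on to the farthest drive in the bay farthest from the power unit. Stand each drive upright, square and in the middle of its bay, never letting one tip over, and leave all four standing free.

Things in the scene. Friction and masses are not known exactly. Their poses are not given: they have to be found in the camera images.
- drive_a: External drive in a matt black plastic case, an upright slab 60 mm deep (its y), 94 mm high (z) and 24 mm thick (x). Loose, 200 g give or take a fifth. Origin at the centre of its underside. It can be gripped across the 24 mm anywhere near its top. The four differ mainly in depth.
- drive_b: External drive in a bright aluminium case, an upright slab 78 mm deep (its y), 96 mm high (z) and 24 mm thick (x). Loose, 240 g give or take a fifth. Origin at the centre of its underside. It can be gripped across the 24 mm anywhere near its top. The four differ mainly in depth.
- drive_c: External drive in a grey plastic case, an upright slab 96 mm deep (its y), 98 mm high (z) and 24 mm thick (x). Loose, 280 g give or take a fifth. Origin at the centre of its underside. It can be gripped across the 24 mm anywhere near its top. The four differ mainly in depth.
- drive_d: External drive in a dark steel case, an upright slab 114 mm deep (its y), 100 mm high (z) and 24 mm thick (x). Loose, 320 g give or take a fifth. Origin at the centre of its underside. It can be gripped across the 24 mm anywhere near its top. The four differ mainly in depth.
- cradle_a: One of the old rack's four identical fixed grey cradles, holding drive_a (a few mm off centre) at the start; place in the row varies. Row: 66 mm pitch along their x, which points away from the robot (within 0.3 rad of +x). 62 (x) by 124 mm (y), floor 8 mm above origin; lips 20 mm high, 50 mm apart. Origin: centre of underside, 6 mm above the desk.
- cradle_b: One of the old rack's four identical fixed grey cradles, holding drive_b (a few mm off centre) at the start; place in the row varies. Row: 66 mm pitch along their x, which points away from the robot (within 0.3 rad of +x). 62 (x) by 124 mm (y), floor 8 mm above origin; lips 20 mm high, 50 mm apart. Origin: centre of underside, 6 mm above the desk.
- cradle_c: One of the old rack's four identical fixed grey cradles, holding drive_c (a few mm off centre) at the start; place in the row varies. Row: 66 mm pitch along their x, which points away from the robot (within 0.3 rad of +x). 62 (x) by 124 mm (y), floor 8 mm above origin; lips 20 mm high, 50 mm apart. Origin: centre of underside, 6 mm above the desk.
- cradle_d: One of the old rack's four identical fixed grey cradles, holding drive_d (a few mm off centre) at the start; place in the row varies. Row: 66 mm pitch along their x, which points away from the robot (within 0.3 rad of +x). 62 (x) by 124 mm (y), floor 8 mm above origin; lips 20 mm high, 50 mm apart. Origin: centre of underside, 6 mm above the desk.
- new_rack: Fixed aluminium tray, 276 (x) by 130 mm (y), left or right of the old rack. Origin: centre of underside; x runs along the row, away from the robot (within 0.3 rad of +x). Four bays centred at x = -99, -33, 33, 99 mm, y = 0, 60 mm clear between 6 mm dividers 28 mm high; floor 8 mm above origin. A drive stands with its 24 mm along the rack's x, facing either way.
- power_unit: Black block with a vented top, 45 (x) by 100 (y) by 60 mm high, fixed at one end of the new rack, near or far end (varies), its centre 167 mm from the rack's centre along the row. At the other end lies a flat metal plate 10 mm high. Origin: centre of underside.
Mind the look-alikes: they are no part of the job. Leave any pink look-alike of the drive_a alone.

How it is judged:
By the outcome, as a careful person would: the job done as asked, in the order asked, and still so for the second after the job is handed in, with the robot touching nothing.
It also fails if it takes over 128 s, if anything falls off the work surface, if the arm or the gripper's body presses on something with over 40 N, if the wrist force passes 120 N, or if a joint passes its speed limit or range.

ROBOT

A 7-joint arm with a two-finger parallel gripper is mounted at the origin on the work surface. World frame = base frame: x ahead of the robot, y to its left, z up, the work surface at z = 0. Lengths are in m, angles in rad, forces in N, time in s.
With the tool pointing down it reaches from about 0.4 to 0.925 m from the base axis. Payload 5.6 kg.
Tool frame: the origin (TCP) lies on the centre line of the jaws, within the pads' length; the fingertips stand 11 mm ahead of it and the grasp point (between the pads) lies 8 mm behind it; z points along the fingers, y is the line along which they close (so a half turn about z gives the same grasp; the last joint's range is limited). The gripper opens to 85 mm and grips with 20 to 120 N. Pads are 22 mm wide; open, the fingers measure 114 mm over their backs; the gripper's body (76 mm by 85 mm) begins 54 mm behind the grasp point. The pads swing forward as they close: fully open they stand 13 mm farther back than shut.
Start: joints at [1.063, 0.468, -0.012, 1.603, 0.006, 1.071, -0.056], TCP at [0.291, -0.581, 0.242] pointing down, gripper open.
Joint ranges: [-2.53, 2.53], [-0.31, 2.02], [-1.57, 1.55], [0.28, 2.44], [-1.29, 4.43], [0.15, 1.84], [-2.92, 2.92]. Speed limits (rad/s): [2.57, 2.57, 3.14, 3.14, 3.14, 3.14, 3.14].

INTERFACE

Orientations are given as [roll, pitch, yaw] about the fixed x, y, z axes, in that order (R = Rz(yaw) Ry(pitch) Rx(roll)).
In Python, from cell import read_state, cams, ticket gives the robot as it stands.
- The arm moves only by the shell command python3 -m inch 'ROWS' [OPENING] [FORCE]. ROWS is JSON, a list of rows, each a list of 6 numbers: the shift along the world's x, y, z in cm, then the turn, a rotation vector about the world's x, y, z in degrees. A call has 1 to 8 rows; each row is the pose to reach, as a shift and turn from the pose commanded when the call began; what a row does not reach only later rows make up. A row lasts 1/8 s, in which the tool goes at most 62.5 mm and 10.7 degrees, less where a joint would pass 70% of its speed; a pose out of reach is approached as far as the arm can. A call with a gripper value outside its range is refused whole. OPENING is the closure, from 0 (fully open) to 1 (shut), set as the call begins (- or left out, the last holds). The fingers move at their own pace and stop on an object; FORCE is the grip in N (left out, the last holds). Time passes only in rows, so rows that repeat a pose let the fingers close. It gives the time, the measured TCP pose, the force, the opening and the grip force at its end, in the units of the state.
- read_state(): the state, without advancing time (a new reading comes with each control period).
- cams.snapshot(name): name is "side" or "top"; returns a dict with "color" (480x640x3 uint8, blue, green, red), "intrinsics" (3x3 intrinsics, pixels), "xyz" and "attitude" of the camera in the world. Camera axes: x right, y down, z forward; pixel columns grow to the right and rows downward; lengths in m; the calibration is good to about 2 mm. A picture is of the moment at which its call begins. There is no depth.
- ticket.hand_in(): hands the job in; it is judged then, once.
The state is a dict: "clock": time; "qpos": joint angles; "joint_vel": joint speeds; "effort": joint torques, N m; "tcp_pos": TCP position; "tool_rot": TCP orientation; "wrist_force": force on the tool from outside, world axes, zero at the start; "torque": the same for the moment, N m; "opening": finger opening in m; "finger_force": force on a finger pad.
Only numpy, scipy, OpenCV 4.12 (cv2) and the standard library are available. Lean on these libraries where they do the work, as an engineer would, in place of code of your own. Each camera call takes 0.05 s, during which the arm holds its last target. There are 200 camera calls.

## Working session

There is one attempt and no reset: what is moved stays moved. The work goes in short steps, Python scripts to look and compute and a shell command to move; the robot and the scene stay as the last step left them, time stands still between calls to the robot, and variables do not carry over. Pictures are saved under pics/ and viewed, at most 14 in all, crops included, and the job is handed in when it is done.

```bash
mkdir -p pics; ls; python3 - <<'E'
from cell import read_state, cams
import cv2,json,numpy as np
for n in ("top","side"):
    s=cams.snapshot(n); cv2.imwrite(f"pics/{n}0.png",s["color"]); print(n,s["intrinsics"],s["xyz"],s["attitude"])
print(read_state())
E
```

```text
pics
top [[465.93813623   0.         327.93093554]
 [  0.         465.93813623 239.31711722]
 [  0.           0.           1.        ]] [0.51458914 0.02999171 0.83870964] [-3.07812695  0.02126036 -1.55892526]
side [[494.67798511   0.         319.14205725]
 [  0.         494.67798511 249.18530031]
 [  0.           0.           1.        ]] [ 0.46486302 -0.71109422  0.54553966] [-2.13858722 -0.01676781 -0.10174272]
{'clock': 0.1, 'qpos': array([ 1.06302289,  0.46827489, -0.01159741,  1.60355855,  0.00601447,
        1.07141553, -0.05631734]), 'joint_vel': array([-0.00042702, -0.00136448,  0.00024265, -0.00135453,  0.00099227,
        0.00038439,  0.00025736]), 'effort': array([ 9.30589231e-04, -5.33523345e+01,  2.17651553e-02, -2.51965499e+01,
        1.15538537e-02,  4.29426946e-03, -5.16397208e-06]), 'tcp_pos': array([ 0.29105354, -0.5806344 ,  0.24143162]), 'tool_rot': array([-3.13997581e+00,  1.32138654e-04,  4.64693994e-01]), 'wrist_force': array([0.17554531, 0.57108109, 0.10286926]), 'torque': array([ 0.00793383, -0.03324245, -0.03521357]), 'finger_force': 0.0, 'opening': 0.08527273117349984}
```

View pics/top0.png

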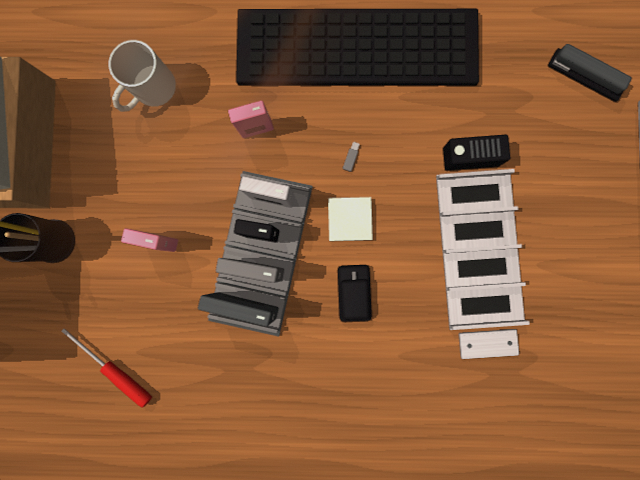

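View pics/side0.png

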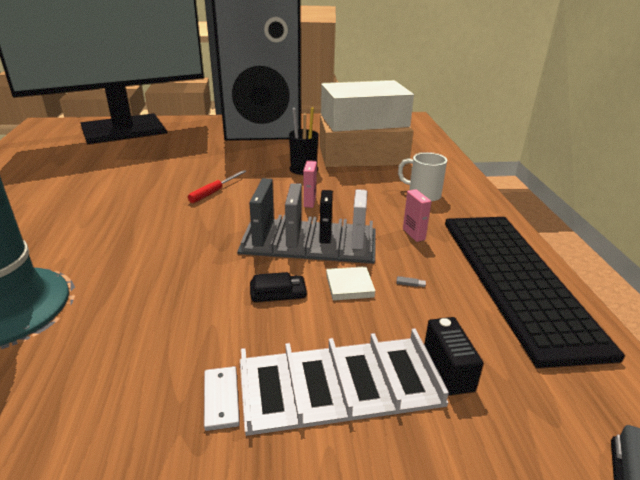

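The power unit is at the far end of the new rack. Row from the robot outward: dark steel d (240,308), grey c (250,270), black a (257,231), aluminium b (265,189). The look-alikes are pink (250,118) and (148,240), and a black device lies at (354,293). Drive_a is the black upright slab standing in a cradle. I'll confirm in an enlarged crop.

```bash
cat > h.py <<'E'
import numpy as np, cv2
from scipy.spatial.transform import Rotation as Ro
from cell import cams, read_state
def snap(n): return cams.snapshot(n)
def px2w(s,uv,z):
    uv=np.atleast_2d(np.array(uv,float)); K=np.array(s["intrinsics"]); R=Ro.from_euler('xyz',s["attitude"]).as_matrix()
    d=(R@np.linalg.inv(K)@np.c_[uv,np.ones(len(uv))].T).T; c=np.array(s["xyz"])
    return c+d*((z-c[2])/d[:,2])[:,None]
def w2px(s,p):
    R=Ro.from_euler('xyz',s["attitude"]).as_matrix(); q=(np.atleast_2d(p)-np.array(s["xyz"]))@R; q=q@np.array(s["intrinsics"]).T
    return q[:,:2]/q[:,2:]
E
python3 - <<'E'
import cv2,numpy as np
from h import *
s=snap("top"); im=s["color"]
a=cv2.resize(im[165:340,192:322],None,fx=3.2,fy=3.2,interpolation=cv2.INTER_CUBIC); b=cv2.resize(im[125:365,425:540],None,fx=2.4,fy=2.4,interpolation=cv2.INTER_CUBIC)
c=np.zeros((600,800,3),np.uint8); c[:a.shape[0],:a.shape[1]]=a; c[:b.shape[0],430:430+b.shape[1]]=b
cv2.imwrite("pics/crop1.png",c)
# dark inserts of rack
g=cv2.cvtColor(im,cv2.COLOR_BGR2GRAY); m=np.zeros_like(g); m[170:330,435:530]=(g[170:330,435:530]<60)*255
P=[]
for k in cv2.findContours(m,0,2)[0]:
    if cv2.contourArea(k)>300:
        r=cv2.minAreaRect(k); w=px2w(s,r[0],0.008)[0]; P.append(w); print(r,w)
P=np.array(sorted(P,key=lambda p:p[0])); print(np.diff(P,axis=0), P.mean(0), np.degrees(np.arctan2(*(P[-1]-P[0])[1::-1])))
E
```

```text
((485.213134765625, 304.5549011230469), (16.16999626159668, 47.535614013671875), 86.00909423828125) [ 0.45514133 -0.22972427  0.008     ]
((481.75634765625, 267.08880615234375), (15.816844940185547, 47.09429931640625), 85.91438293457031) [ 0.52085255 -0.22427362  0.008     ]
((478.3840637207031, 229.9345245361328), (15.660799026489258, 46.945457458496094), 85.76361083984375) [ 0.58669782 -0.21891031  0.008     ]
((474.9676208496094, 193.0793914794922), (15.646086692810059, 46.554779052734375), 85.60128784179688) [ 0.65269096 -0.21340833  0.008     ]
[[0.06571122 0.00545065 0.        ]
 [0.06584527 0.00536331 0.        ]
 [0.06599315 0.00550198 0.        ]] [ 0.55384567 -0.22157913  0.008     ] 4.721435094373584
```

View pics/crop1.png

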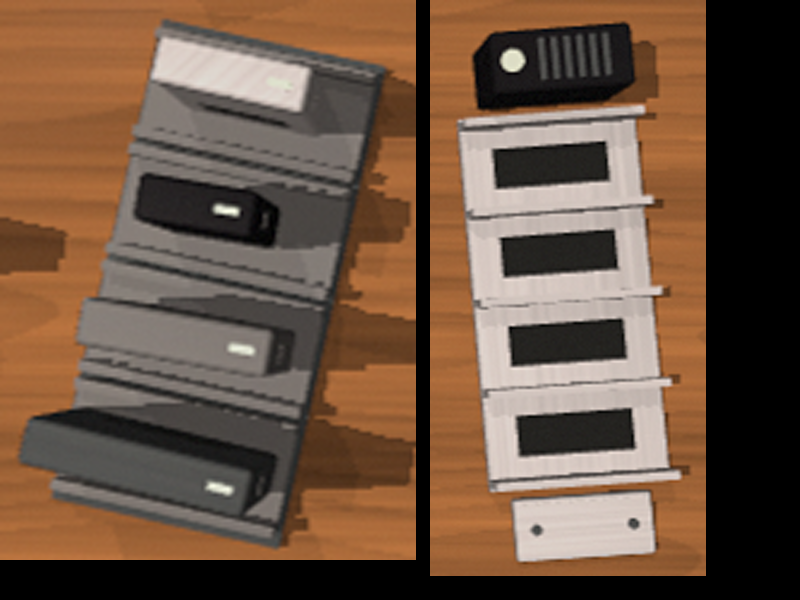

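The crop shows d (140,465), c (175,335), a (195,205) and b (230,73) upright in the cradles, with the pink blocks and the flat black device outside. The new rack's bays are empty and the power unit is at the far end. Next I measure the drives' top faces.

```bash
cat > m.py <<'E'
from h import *
H={'a':.094,'b':.096,'c':.098,'d':.100}; D={'a':.060,'b':.078,'c':.096,'d':.114}
def top(s,name,seed,zb,tol=12,win=None,debug=None):
    """flood the top face from a seed pixel, rectangle in world at the top's height"""
    im=s["color"]; m=np.zeros((482,642),np.uint8); S=cv2.medianBlur(im,3)
    cv2.floodFill(S,m,tuple(seed),0,(tol,)*3,(tol,)*3,4|cv2.FLOODFILL_MASK_ONLY|cv2.FLOODFILL_FIXED_RANGE|(255<<8))
    m=cv2.morphologyEx(m[1:-1,1:-1],cv2.MORPH_CLOSE,np.ones((5,5))); m=cv2.morphologyEx(m,cv2.MORPH_OPEN,np.ones((5,5)))
    c=max(cv2.findContours(m,0,1)[0],key=cv2.contourArea)
    w=px2w(s,c[:,0,:],zb+H[name])[:,:2]*1000
    r=cv2.minAreaRect(w.astype(np.float32)); (cx,cy),(w1,h1),an=r
    if w1>h1: an+=90; w1,h1=h1,w1   # an = direction of thin side (x of the drive)
    an=(an+90)%180-90
    if debug is not None: cv2.drawContours(debug,[c],-1,(0,255,255),1)
    return np.round([cx,cy,w1,h1,an],1)
E
python3 - <<'E'
from m import *
s=snap("top"); dbg=s["color"].copy()
for n,p,t in (('d',(225,305),14),('c',(235,268),10),('a',(248,230),14),('b',(255,187),45)): print(n,s["color"][p[1],p[0]],top(s,n,p,.014,t,debug=dbg))
for n,q in {'d':[(33,417),(22,462),(243,515),(257,470)],'c':[(90,298),(78,340),(268,375),(280,332)],'a':[(141,175),(135,213),(245,241),(253,194)],'b':[(160,35),(152,80),(303,112),(312,68)]}.items():
    w=px2w(s,np.array(q)/3.2+[192,165],.014+H[n])*1000; e=w[1]-w[2]; print(n,w.mean(0).round(1),np.linalg.norm(e).round(1),np.linalg.norm(w[0]-w[1]).round(1),np.degrees(np.arctan2(e[1],e[0])).round(1)-90)
cv2.imwrite("pics/dbg.png",cv2.resize(dbg[165:340,192:322],None,fx=3.2,fy=3.2,interpolation=cv2.INTER_NEAREST))
E
```

```text
d [85 87 88] [447.3 191.7  23.4 110.5 -13. ]
c [121 127 135] [511.5 174.3  19.4  90.9  -9.4]
a [36 35 38] [577.  165.6  24.2  56.6  -4.6]
b [202 209 220] [641.8 149.   21.8  75.  -11.9]
d [448.2 188.3 114. ] 110.7 22.3 -12.5
c [511.2 170.5 112. ] 94.8 21.3 -9.599999999999994
a [575.5 165.5 108. ] 56.3 19.0 -13.599999999999994
b [641.  147.6 110. ] 76.7 22.8 -11.5
```

View pics/dbg.png

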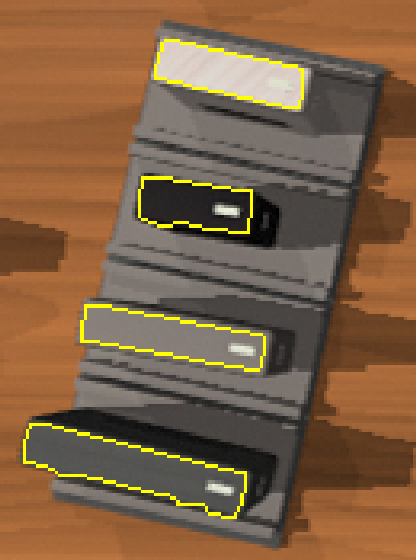

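The outlines fit each top face, running 2–3 mm short. In the order d, c, a, b the centres are (448,190), (511,172), (576,165.5) and (641,148) mm, and the yaws are about −12.7°, −9.5°, −11° and −11.7°. I start toward d with the jaws part closed.

```bash
python3 -m inch '[[4,4.5,0,0,0,6.3],[8,9,0,0,0,12.6],[12,13.5,0,0,0,19],[14,19.5,0,0,0,25.3],[15,25.5,0,0,0,31.6],[15.5,31.5,0,0,0,38],[15.7,37.5,0,0,0,44.3],[15.7,43.5,0,0,0,50.7]]' 0.45
```

```text
clock: 1.2
tcp_pos: [0.4482, -0.1441, 0.2424]
tool_rot: [3.141, 0.0, 1.353]
wrist_force: [1.1, 0.3, 0.1]
opening: 0.0465
finger_force: 0.0
```

```bash
python3 -m inch '[[0,6,0,0,0,0],[0,12,0,0,0,0],[0,18,0,0,0,0],[0,24,0,0,0,0],[0,30,-2,0,0,0],[0,33.5,-6,0,0,0],[0,33.5,-9,0,0,0],[0,33.5,-9,0,0,0]]'; python3 - <<'E'
from h import *
s=snap("side"); cv2.imwrite("pics/s1.png",cv2.resize(s["color"][100:300,180:430],None,fx=3,fy=3,interpolation=cv2.INTER_CUBIC))
E
```

```text
clock: 2.2
tcp_pos: [0.4466, 0.1886, 0.1504]
tool_rot: [-3.137, 0.003, 1.351]
wrist_force: [0.2, -0.9, 1.1]
opening: 0.0471
finger_force: 0.0
```

View pics/s1.png

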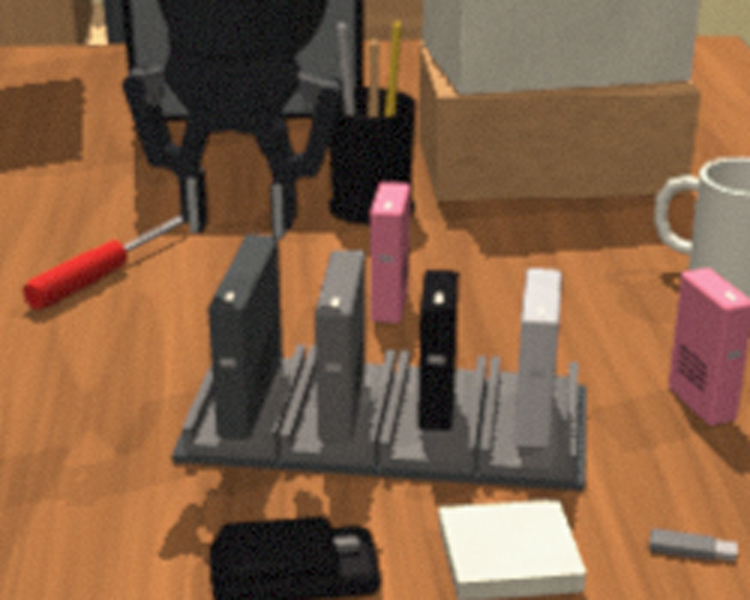

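The jaws straddle drive d: fingers at (193,200) and (283,200), its top at (245,255). I go down and grip.

```bash
python3 -m inch '[[0.1,0.1,-2,0,0,0],[0.1,0.1,-4,0,0,0],[0.1,0.1,-6,0,0,0],[0.1,0.1,-6,0,0,0]]' && python3 -m inch '[[0.1,0,0,0,0,0],[0.1,0,0,0,0,0],[0.1,0,0,0,0,0],[0.1,0,0,0,0,0],[0.1,0,0,0,0,0]]' 0.9 50
```

```text
clock: 2.75
tcp_pos: [0.4497, 0.1892, 0.0928]
tool_rot: [3.141, 0.0, 1.348]
wrist_force: [0.1, 0.7, 0.4]
opening: 0.0472
finger_force: 0.0
clock: 3.38
tcp_pos: [0.4513, 0.1902, 0.0938]
tool_rot: [3.139, -0.001, 1.349]
wrist_force: [-0.4, -0.8, 6.5]
opening: 0.0233
finger_force: 53.1
```

```bash
python3 -m inch '[[0,0,1.5,0,0,0],[0,0,4,0,0,0],[0,0,8,0,0,0],[0,0,12,0,0,0],[0,0,13,0,0,0]]' && python3 -m inch '[[1.5,-3,0,0,0,1.5],[4.5,-9,0,0,0,4],[7.5,-15,0,0,0,6.5],[10.5,-21,0,0,0,9],[13.5,-27,0,0,0,11.5],[16.5,-33,0,0,0,14],[19,-38,0,0,0,16.4],[20.3,-40.3,0,0,0,17.4]]' && python3 -m inch '[[0,0,0,0,0,0],[0,0,0,0,0,0]]' && python3 - <<'E'
from h import *
s=snap("side"); cv2.imwrite("pics/s2.png",s["color"])
E
```

```text
clock: 4.0
tcp_pos: [0.4514, 0.1905, 0.2251]
tool_rot: [3.137, -0.002, 1.35]
wrist_force: [-0.4, -0.2, -4.2]
opening: 0.0232
finger_force: 51.8
clock: 5.0
tcp_pos: [0.6527, -0.217, 0.2201]
tool_rot: [-3.139, 0.0, 1.651]
wrist_force: [0.2, 0.8, -4.2]
opening: 0.0232
finger_force: 51.7
clock: 5.25
tcp_pos: [0.6524, -0.2121, 0.2206]
tool_rot: [-3.139, -0.002, 1.654]
wrist_force: [0.3, 0.1, -3.9]
opening: 0.0232
finger_force: 51.2
```

View pics/s2.png

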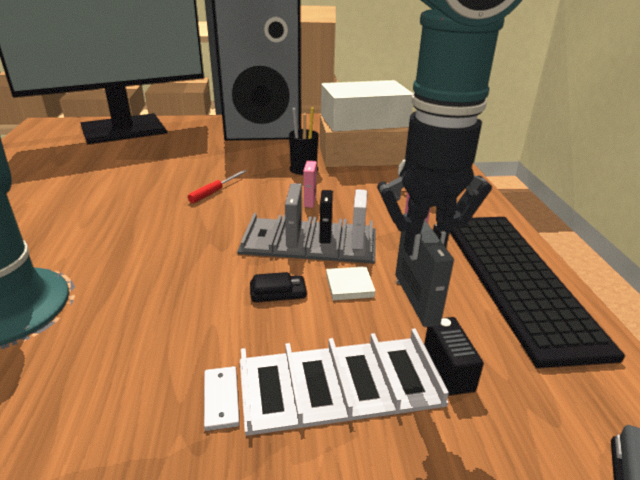

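Drive d hangs upright from the gripper at (425,275), over the far bay at (408,370). I lower it.

```bash
python3 -m inch '[[0,-0.1,-3,0,0,0],[0,-0.1,-7,0,0,0],[0,-0.1,-10,0,0,0],[0,-0.1,-12,0,0,0],[0,-0.1,-13,0,0,0],[0,-0.1,-13.3,0,0,0],[0,-0.1,-13.3,0,0,0]]' && python3 - <<'E'
from h import *
for n in ("side","top"):
    s=snap(n); 
    c=s["color"][280:440,340:500] if n=="side" else s["color"][120:280,410:570]
    c=cv2.resize(c,(400,400),interpolation=cv2.INTER_CUBIC)
    o=c if n=="side" else np.hstack([o,c])
cv2.imwrite("pics/s3.png",o)
E
```

```text
clock: 6.18
tcp_pos: [0.6539, -0.2141, 0.0902]
tool_rot: [3.14, 0.001, 1.653]
wrist_force: [-0.7, 0.0, -2.9]
opening: 0.0233
finger_force: 51.3
```

View pics/s3.png

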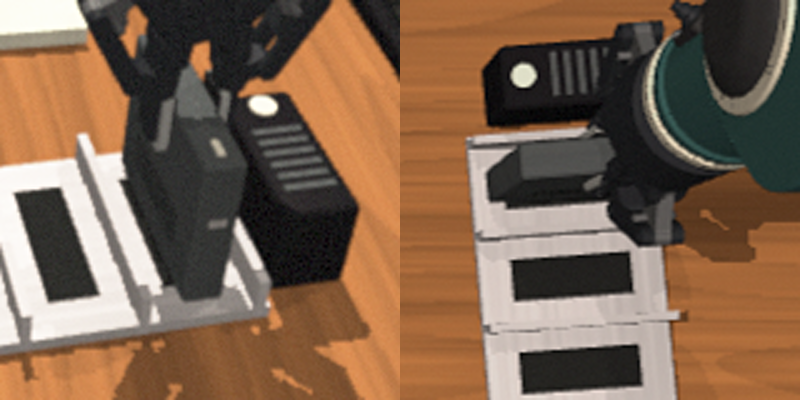

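```bash
cat > rk.py <<'E'
from h import *
C=np.array([553.8,-221.6]); th=np.radians(4.72); RR=np.array([[np.cos(th),np.sin(th)],[-np.sin(th),np.cos(th)]])
def rf(w): return ((np.atleast_2d(w)[:,:2]*1000-C)@RR.T).round(1)  # world m -> rack mm
E
python3 - <<'E'
from rk import *
s=snap("side"); t=snap("top")
f=lambda p:np.array(p)/2.5+[340,280]; g=lambda p:(np.array(p)-[400,0])/2.5+[410,120]
print("drive front bottom L,R",rf(px2w(s,f([(180,298),(222,294)]),.010)))
print("tray front edge (side)",rf(px2w(s,f([(150,324),(265,305)]),.008)))
print("top: drive back lower",rf(px2w(t,g([(490,200)]),.010)), "tray back",rf(px2w(t,g([(470,165),(477,235)]),.008)))
# tray right edge / front in the top view, bay 3
print("tray right top",rf(px2w(t,g([(667,300),(672,345)]),.008)),"left",rf(px2w(t,g([(481,285),(486,345)]),.008)))
E
```

```text
drive front bottom L,R [[ 89.4 -52.4]
 [113.2 -53.6]]
tray front edge (side) [[ 68.2 -64.9]
 [134.6 -63.3]]
top: drive back lower [[90.3 52.9]] tray back [[116.8  64.5]
 [ 66.2  63.8]]
tray right top [[ 10.3 -65.8]
 [-21.7 -66.3]] left [[ 30.4  64.1]
 [-12.4  64.2]]
```

Drive d is centred to within about 2 mm. I seat it and release.

```bash
python3 -m inch '[[-0.1,0,-0.15,0,0,0],[-0.1,0,-0.3,0,0,0],[-0.1,0,-0.3,0,0,0]]' && python3 -m inch '[[0,0,0,0,0,0],[0,0,0,0,0,0],[0,0,0,0,0,0],[0,0,0,0,0,0],[0,0,0,0,0,0]]' 0.45
```

```text
clock: 6.75
tcp_pos: [0.6527, -0.2144, 0.088]
tool_rot: [3.141, 0.001, 1.653]
wrist_force: [-1.9, 0.5, 6.3]
opening: 0.0234
finger_force: 52.5
clock: 7.38
tcp_pos: [0.6523, -0.214, 0.0862]
tool_rot: [-3.142, -0.0, 1.653]
wrist_force: [0.1, 0.4, 0.6]
opening: 0.0469
finger_force: 0.0
```

```bash
python3 -m inch '[[0,0,3,0,0,0],[0,0,7,0,0,0],[-1.5,4,9,0,0,-1.5],[-3.5,9.5,9,0,0,-3.5],[-5.7,15.5,9,0,0,-6],[-8,21.5,9,0,0,-8],[-10,27.5,9,0,0,-10],[-12.3,33.5,9,0,0,-12]]' && python3 -m inch '[[-1.3,3.6,0,0,0,-1.5],[-1.8,5.1,-1,0,0,-2.2],[-1.8,5.1,-2.5,0,0,-2.2],[-1.8,5.1,-2.5,0,0,-2.2]]' && python3 - <<'E'
from h import *
s=snap("side"); a=cv2.resize(s["color"][150:270,220:400],(600,400),interpolation=cv2.INTER_CUBIC)
cv2.imwrite("pics/s4.png",a)
from rk import *
t=snap("top"); cv2.imwrite("pics/t4raw.png",t["color"])
E
```

```text
clock: 8.38
tcp_pos: [0.5307, 0.1175, 0.1766]
tool_rot: [3.141, -0.0, 1.443]
wrist_force: [0.9, 0.3, -0.4]
opening: 0.0469
finger_force: 0.0
clock: 8.88
tcp_pos: [0.5128, 0.1651, 0.1498]
tool_rot: [-3.139, 0.002, 1.405]
wrist_force: [0.0, -0.3, 0.5]
opening: 0.0469
finger_force: 0.0
```

View pics/s4.png

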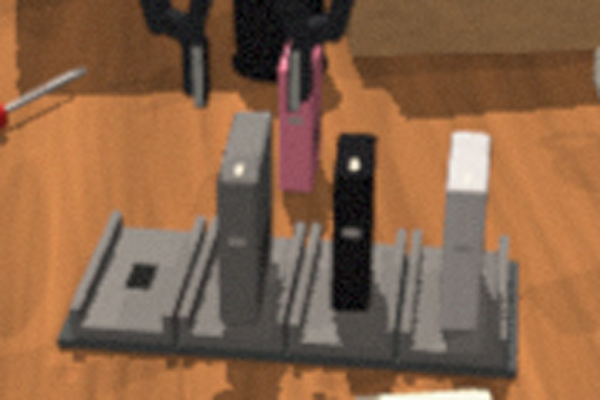

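The jaws straddle drive c: fingers at (197,80) and (297,80), its top at (247,140). I correct y by 7 mm, lower and grip.

```bash
python3 -m inch '[[-0.1,0.7,-1,0,0,0],[-0.1,0.7,-3,0,0,0],[-0.1,0.7,-5,0,0,0],[-0.1,0.7,-5.9,0,0,0],[-0.1,0.7,-5.9,0,0,0]]' && python3 -m inch '[[0,0,0,0,0,0],[0,0,0,0,0,0],[0,0,0,0,0,0],[0,0,0,0,0,0],[0,0,0,0,0,0]]' 0.9 50
```

```text
clock: 9.6
tcp_pos: [0.5121, 0.1737, 0.0918]
tool_rot: [-3.141, 0.0, 1.405]
wrist_force: [-0.6, -0.0, -0.7]
opening: 0.0467
finger_force: 0.0
clock: 10.22
tcp_pos: [0.5128, 0.1739, 0.093]
tool_rot: [3.14, -0.001, 1.405]
wrist_force: [-0.2, -0.4, 6.0]
opening: 0.0235
finger_force: 50.5
```

```bash
python3 -m inch '[[0,0,1.5,0,0,0],[0,0,4,0,0,0],[0,0,8,0,0,0],[0,0,12,0,0,0],[0,0,13,0,0,0]]' && python3 -m inch '[[0.5,-2.5,0,0,0,1],[1.5,-8,0,0,0,3],[2.6,-14,0,0,0,5],[3.7,-20,0,0,0,7],[4.9,-26,0,0,0,9],[6,-32,0,0,0,11.5],[7,-37,0,0,0,13.5],[7.4,-39.1,0,0,0,14.2]]' && python3 -m inch '[[0,0,0,0,0,0],[0,0,0,0,0,0],[0,0,-3,0,0,0],[0,0,-7,0,0,0],[0,0,-10,0,0,0],[0,0,-10,0,0,0]]'
```

```text
clock: 10.85
tcp_pos: [0.5133, 0.1741, 0.225]
tool_rot: [3.137, -0.002, 1.405]
wrist_force: [-0.0, 0.1, -2.1]
opening: 0.0233
finger_force: 49.7
clock: 11.85
tcp_pos: [0.5849, -0.2219, 0.2204]
tool_rot: [-3.138, 0.0, 1.648]
wrist_force: [-0.4, 1.4, -2.0]
opening: 0.0232
finger_force: 49.5
clock: 12.6
tcp_pos: [0.5845, -0.2148, 0.12]
tool_rot: [-3.137, -0.003, 1.656]
wrist_force: [0.2, 0.5, -1.6]
opening: 0.0233
finger_force: 49.5
```

```bash
python3 -m inch '[[0.1,-0.2,-1.5,0,0,0],[0.1,-0.2,-2.8,0,0,0],[0.1,-0.2,-3.2,0,0,0],[0.1,-0.2,-3.2,0,0,0],[0.1,-0.2,-3.2,0,0,0]]'; python3 - <<'E'
from h import *
for n in ("side","top"):
    s=snap(n); 
    c=s["color"][280:440,300:460] if n=="side" else s["color"][150:310,410:570]
    c=cv2.resize(c,(400,400),interpolation=cv2.INTER_CUBIC)
    o=c if n=="side" else np.hstack([o,c])
cv2.imwrite("pics/s5.png",o)
E
```

```text
clock: 13.22
tcp_pos: [0.5877, -0.2195, 0.0908]
tool_rot: [3.141, 0.0, 1.653]
wrist_force: [0.5, -1.0, -2.2]
opening: 0.0234
finger_force: 49.7
```

View pics/s5.png

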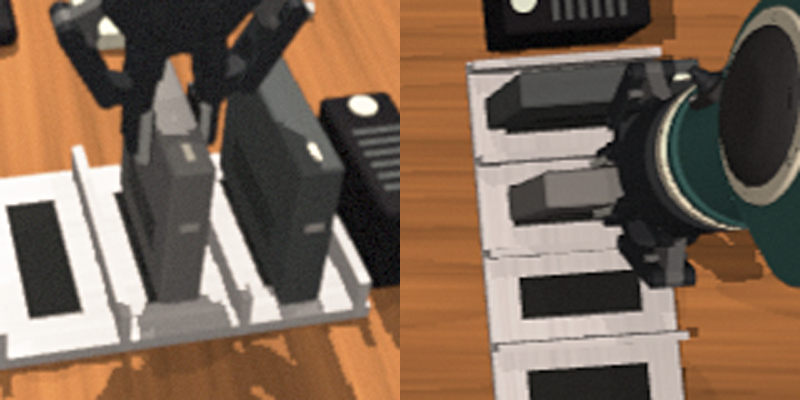

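Drive c hangs just above bay 2 with its front foot at (160–200,300), and d stands at (282–318,300). I check both numerically.

```bash
python3 - <<'E'
from rk import *
s=snap("side"); t=snap("top")
f=lambda p:np.array(p)/2.5+[300,280]; g=lambda p:(np.array(p)-[400,0])/2.5+[410,150]
print("c front",rf(px2w(s,f([(160,302),(200,299)]),.010)),"back",rf(px2w(t,g([(512,222)]),.010)))
print("d front",rf(px2w(s,f([(280,304),(318,299)]),.008)),"back",rf(px2w(t,g([(489,130)]),.008)))
print(rf(read_state()["tcp_pos"]))
E
```

```text
c front [[ 23.7 -43.9]
 [ 45.8 -45.6]] back [[20.2 43.4]]
d front [[ 88.8 -54.7]
 [110.6 -55. ]] back [[87.1 53.5]]
[[33.8 -0.6]]
```

Both are within about 2 mm. I seat c and release it, then go on to a.

```bash
python3 -m inch '[[-0.1,0.05,-0.2,0,0,0],[-0.1,0.05,-0.4,0,0,0],[-0.1,0.05,-0.4,0,0,0]]' && python3 -m inch '[[0,0,0,0,0,0],[0,0,0,0,0,0],[0,0,0,0,0,0],[0,0,0,0,0,0],[0,0,0,0,0,0]]' 0.45 && python3 -m inch '[[0,0,3,0,0,0],[0,0,7,0,0,0],[0,0,9,0,0,0],[0,0,9,0,0,0]]'
```

```text
clock: 13.8
tcp_pos: [0.5863, -0.2188, 0.0871]
tool_rot: [-3.141, 0.0, 1.653]
wrist_force: [-3.3, 1.2, 5.0]
opening: 0.0232
finger_force: 50.7
clock: 14.42
tcp_pos: [0.5864, -0.2189, 0.0862]
tool_rot: [3.142, 0.0, 1.653]
wrist_force: [0.6, -0.6, -0.1]
opening: 0.047
finger_force: 0.0
clock: 14.92
tcp_pos: [0.5871, -0.2191, 0.1775]
tool_rot: [3.139, 0.001, 1.653]
wrist_force: [0.5, 0.0, 0.5]
opening: 0.0471
finger_force: 0.0
```

```bash
python3 - <<'E'
from m import *
s=snap("side"); t=snap("top")
f=lambda p:np.array(p)/(600/180)+[220,150]
for n,q in {'c':[(220,180),(263,182),(271,115),(236,112)],'a':[(333,180),(371,182),(377,137),(343,135)],'b':[(447,190),(488,193),(490,133),(453,131)]}.items():
    w=px2w(s,f(q),.014+H[n])[:,:2]*1000; e=(w[3]-w[0]+w[2]-w[1])/2; print(n,w.round(0).tolist(),w.mean(0).round(1),np.linalg.norm(e).round(1),(np.degrees(np.arctan2(e[1],e[0]))-90).round(1))
for p,n,tol in (((248,230),'a',8),((248,230),'a',11),((255,187),'b',55)): print(n,top(t,n,p,.014,tol))
cv2.imwrite("pics/a6.png",np.hstack([cv2.resize(np.clip(t["color"][210:250,220:290].astype(int)*3,0,255).astype(np.uint8),(700,400),interpolation=cv2.INTER_CUBIC)]))
E
```

```text
c [[495.0, 128.0], [519.0, 124.0], [530.0, 212.0], [509.0, 218.0]] [512.9 170.4] 90.2 -7.9
a [[560.0, 131.0], [581.0, 127.0], [592.0, 185.0], [572.0, 190.0]] [576.2 158.3] 59.5 -11.1
b [[623.0, 110.0], [645.0, 105.0], [661.0, 182.0], [639.0, 186.0]] [641.9 146.1] 78.1 -11.6
a [577.4 166.   22.9  55.2  -5.1]
a [577.1 165.9  23.3  55.9  -6. ]
b [641.8 149.1  22.1  75.4 -12.1]
```

View pics/a6.png

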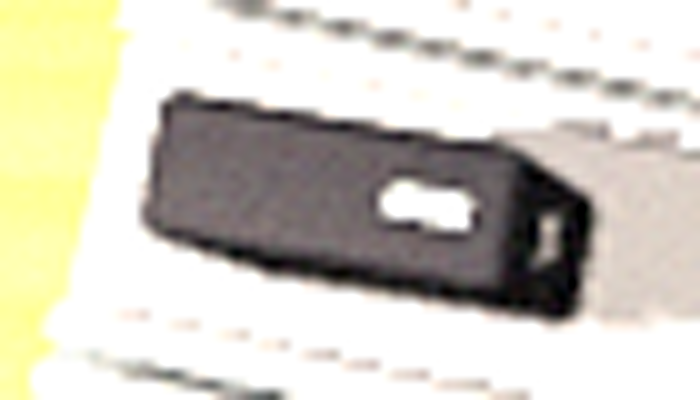

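The brightened crop shows a's top face with corners (165,98), (515,150), (500,285) and (148,222).

```bash
python3 - <<'E'
from m import *
t=snap("top")
w=px2w(t,np.array([(165,98),(515,150),(500,285),(148,222)])/10+[220,210],.108)[:,:2]*1000; e=(w[0]-w[1]+w[3]-w[2])/2
print(w.mean(0),np.linalg.norm(e),np.linalg.norm(w[0]-w[3]),np.degrees(np.arctan2(e[1],e[0]))-90)
E
```

```text
[576.1458232  164.36009852] 56.49011944432433 19.831023936468036 -8.706636829052414
```

```bash
python3 -m inch '[[0,3,0,0,0,-1],[-0.2,8,0,0,0,-3],[-0.4,14,0,0,0,-5],[-0.6,20,0,0,0,-7],[-0.8,26,0,0,0,-9],[-1,32,0,0,0,-11.5],[-1.1,36.5,0,0,0,-13.5],[-1.1,38.2,0,0,0,-14.2]]' && python3 -m inch '[[0,0,0,0,0,0],[0,0,-1,0,0,0],[0,0,-2.5,0,0,0],[0,0,-2.5,0,0,0]]'
```

```text
clock: 16.08
tcp_pos: [0.5736, 0.1671, 0.1747]
tool_rot: [-3.139, -0.001, 1.41]
wrist_force: [-0.5, -0.8, -0.1]
opening: 0.047
finger_force: 0.0
clock: 16.58
tcp_pos: [0.5743, 0.1615, 0.1491]
tool_rot: [-3.138, 0.002, 1.404]
wrist_force: [0.3, 0.7, 0.4]
opening: 0.0472
finger_force: 0.0
```

```bash
python3 -m inch '[[0.15,0.1,-1,0,0,0],[0.15,0.1,-3,0,0,0],[0.15,0.1,-5,0,0,0],[0.15,0.1,-6.2,0,0,0],[0.15,0.1,-6.2,0,0,0]]' && python3 -m inch '[[0,0,0,0,0,0],[0,0,0,0,0,0],[0,0,0,0,0,0],[0,0,0,0,0,0],[0,0,0,0,0,0]]' 0.9 50
```

```text
clock: 17.2
tcp_pos: [0.576, 0.164, 0.0878]
tool_rot: [-3.139, 0.001, 1.406]
wrist_force: [-0.2, -0.6, 0.3]
opening: 0.0468
finger_force: 0.0
clock: 17.82
tcp_pos: [0.5773, 0.1643, 0.0899]
tool_rot: [3.141, -0.0, 1.405]
wrist_force: [-0.5, 0.2, 4.2]
opening: 0.0233
finger_force: 50.3
```

```bash
python3 -m inch '[[0,0,1.5,0,0,0],[0,0,4,0,0,0],[0,0,8,0,0,0],[0,0,12,0,0,0],[0,0,13,0,0,0]]' && python3 -m inch '[[-0.4,-2.5,0,0,0,1],[-1.2,-8,0,0,0,3],[-2,-14,0,0,0,5],[-2.9,-20,0,0,0,7],[-3.7,-26,0,0,0,9],[-4.6,-32,0,0,0,11.5],[-5.3,-37,0,0,0,13.5],[-5.55,-38.8,0,0,0,14.2]]' && python3 -m inch '[[0,0,0,0,0,0],[0,0,0,0,0,0],[0,0,-3,0,0,0],[0,0,-7,0,0,0],[0,0,-10,0,0,0],[0,0,-12,0,0,0],[0,0,-13,0,0,0],[0,0,-13,0,0,0]]'
```

```text
clock: 18.45
tcp_pos: [0.5779, 0.1646, 0.2224]
tool_rot: [3.137, -0.002, 1.405]
wrist_force: [0.1, -0.5, -2.0]
opening: 0.0235
finger_force: 49.7
clock: 19.45
tcp_pos: [0.519, -0.2282, 0.2179]
tool_rot: [-3.139, 0.0, 1.648]
wrist_force: [0.2, 1.2, -2.8]
opening: 0.023
finger_force: 49.5
clock: 20.45
tcp_pos: [0.5215, -0.2234, 0.0892]
tool_rot: [-3.141, -0.0, 1.654]
wrist_force: [0.5, -0.0, -2.4]
opening: 0.0232
finger_force: 49.6
```

```bash
python3 - <<'E'
from h import *
for n in ("side","top"):
    s=snap(n); 
    c=s["color"][280:440,270:430] if n=="side" else s["color"][190:350,410:570]
    c=cv2.resize(c,(400,400),interpolation=cv2.INTER_CUBIC)
    o=c if n=="side" else np.hstack([o,c])
cv2.imwrite("pics/s7.png",np.clip(o.astype(int)*1.5,0,255).astype(np.uint8))
E
```

```text
(no output)
```

View pics/s7.png

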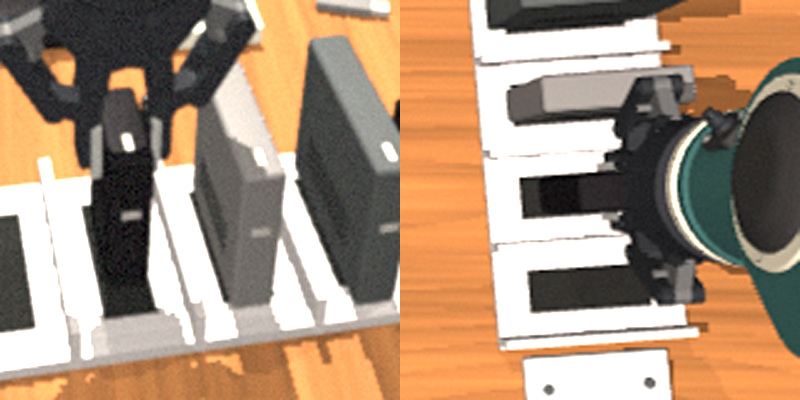

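Drive a hangs in bay 3: front foot at (107–150,285) in the side crop, back end at (541,213) in the top crop.

```bash
python3 - <<'E'
from rk import *
s=snap("side"); t=snap("top")
f=lambda p:np.array(p)/2.5+[270,280]; g=lambda p:(np.array(p)-[400,0])/2.5+[410,190]
print("a front",rf(px2w(s,f([(105,287),(150,284)]),.0125)),"back",rf(px2w(t,g([(541,214),(541,178)]),.0125)))
print("c front",rf(px2w(s,f([(232,305),(270,300)]),.008)),rf(read_state()["tcp_pos"]))
E
```

```text
a front [[-44.7 -23.9]
 [-20.  -26. ]] back [[-46.   29.5]
 [-20.8  27.3]]
c front [[ 22.1 -44. ]
 [ 43.6 -44.2]] [[-31.8   0.1]]
```

```bash
python3 -m inch '[[0,-0.1,-0.3,0,0,0],[0,-0.1,-0.55,0,0,0],[0,-0.1,-0.6,0,0,0],[0,-0.1,-0.6,0,0,0]]' && python3 -m inch '[[0,0,0,0,0,0],[0,0,0,0,0,0],[0,0,0,0,0,0],[0,0,0,0,0,0],[0,0,0,0,0,0]]' 0.45 && python3 -m inch '[[0,0,3,0,0,0],[0,0,7,0,0,0],[0,0,9,0,0,0],[0,0,9,0,0,0]]'
```

```text
clock: 21.15
tcp_pos: [0.5214, -0.2252, 0.0839]
tool_rot: [3.141, 0.001, 1.653]
wrist_force: [-1.3, -0.4, 4.7]
opening: 0.023
finger_force: 50.5
clock: 21.78
tcp_pos: [0.5213, -0.2248, 0.0832]
tool_rot: [-3.142, -0.0, 1.653]
wrist_force: [-0.3, 0.3, -0.3]
opening: 0.0465
finger_force: 0.0
clock: 22.28
tcp_pos: [0.5223, -0.2252, 0.1749]
tool_rot: [3.138, 0.002, 1.653]
wrist_force: [-0.3, -0.9, -1.3]
opening: 0.0471
finger_force: 0.0
```

```bash
python3 -m inch '[[0.8,2.5,0,0,0,-1.5],[2.5,8,0,0,0,-3.5],[4.4,14,0,0,0,-6],[6.3,20,0,0,0,-8.5],[8.2,26,0,0,0,-11],[10,31.5,0,0,0,-13.5],[11.5,36,0,0,0,-15.5],[11.9,37.4,0,0,0,-16.5]]' && python3 -m inch '[[0,0,0,0,0,0],[0,0,-1,0,0,0],[0,0,-2.5,0,0,0],[0,0,-2.5,0,0,0],[0,0,-2.5,0,0,0]]'
```

```text
clock: 23.28
tcp_pos: [0.6394, 0.1534, 0.1715]
tool_rot: [-3.139, -0.001, 1.37]
wrist_force: [-0.5, -0.2, -0.3]
opening: 0.0469
finger_force: 0.0
clock: 23.9
tcp_pos: [0.6404, 0.1486, 0.1482]
tool_rot: [-3.141, 0.0, 1.365]
wrist_force: [0.1, -0.6, 0.7]
opening: 0.0465
finger_force: 0.0
```

```bash
python3 -m inch '[[0.1,0,-1,0,0,0],[0.1,0,-3,0,0,0],[0.1,0,-5,0,0,0],[0.1,0,-5.9,0,0,0],[0.1,0,-5.9,0,0,0]]' && python3 -m inch '[[0,0,0,0,0,0],[0,0,0,0,0,0],[0,0,0,0,0,0],[0,0,0,0,0,0],[0,0,0,0,0,0]]' 0.9 50
```

```text
clock: 24.52
tcp_pos: [0.6407, 0.1491, 0.0879]
tool_rot: [-3.14, 0.001, 1.366]
wrist_force: [0.7, -0.6, -0.4]
opening: 0.047
finger_force: 0.0
clock: 25.15
tcp_pos: [0.642, 0.1493, 0.0901]
tool_rot: [3.14, -0.001, 1.365]
wrist_force: [0.5, 0.7, 4.8]
opening: 0.0235
finger_force: 50.2
```

```bash
python3 -m inch '[[0,0,1.5,0,0,0],[0,0,4,0,0,0],[0,0,8,0,0,0],[0,0,12,0,0,0],[0,0,13,0,0,0]]' && python3 -m inch '[[-1.2,-2.5,0,0,0,1],[-4,-8,0,0,0,3.5],[-6.8,-13.5,0,0,0,6],[-9.5,-19,0,0,0,8.5],[-12.2,-24.5,0,0,0,11],[-15,-30,0,0,0,13],[-17.6,-35.5,0,0,0,15.5],[-18.65,-37.8,0,0,0,16.5]]' && python3 -m inch '[[0,0,0,0,0,0],[0,0,0,0,0,0],[0,0,-3,0,0,0],[0,0,-7,0,0,0],[0,0,-10,0,0,0],[0,0,-12,0,0,0],[0,0,-13.1,0,0,0],[0,0,-13.1,0,0,0]]'; python3 - <<'E'
from h import *
for n in ("side","top"):
    s=snap(n); 
    c=s["color"][290:450,210:370] if n=="side" else s["color"][220:380,410:570]
    c=cv2.resize(c,(400,400),interpolation=cv2.INTER_CUBIC)
    o=c if n=="side" else np.hstack([o,c])
cv2.imwrite("pics/s8.png",o)
E
```

```text
clock: 25.78
tcp_pos: [0.6423, 0.1496, 0.2223]
tool_rot: [3.138, -0.002, 1.365]
wrist_force: [0.8, 0.8, -3.7]
opening: 0.0233
finger_force: 49.5
clock: 26.78
tcp_pos: [0.4513, -0.2324, 0.2178]
tool_rot: [-3.138, -0.0, 1.648]
wrist_force: [0.7, 0.3, -2.7]
opening: 0.0229
finger_force: 49.7
clock: 27.78
tcp_pos: [0.4549, -0.2277, 0.0878]
tool_rot: [-3.141, -0.001, 1.655]
wrist_force: [-0.1, 0.2, -3.3]
opening: 0.0233
finger_force: 49.5
```

View pics/s8.png

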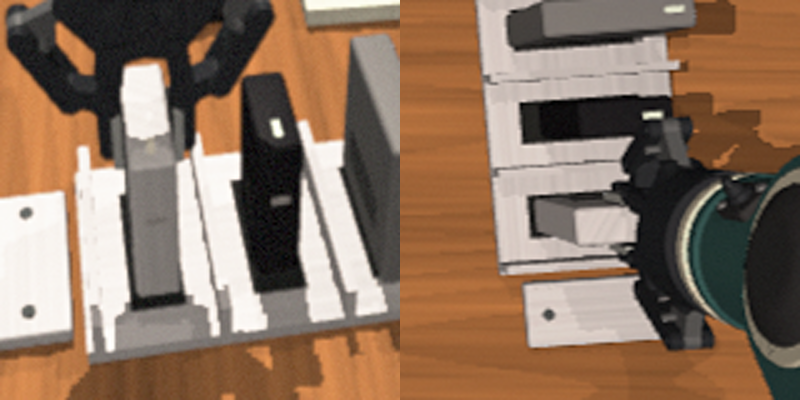

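Drive b hangs over the dark insert of bay 4, with a small equal margin at the front (133–185,300) and the back (530,215), so it's centred. I seat it, release and retreat.

```bash
python3 -m inch '[[0,-0.1,-0.3,0,0,0],[0,-0.1,-0.5,0,0,0],[0,-0.1,-0.55,0,0,0],[0,-0.1,-0.55,0,0,0]]' && python3 -m inch '[[0,0,0,0,0,0],[0,0,0,0,0,0],[0,0,0,0,0,0],[0,0,0,0,0,0],[0,0,0,0,0,0]]' 0.45 && python3 -m inch '[[0,0,3,0,0,0],[0,0,7,0,0,0],[0,0,11,0,0,0],[0,5,15,0,0,0],[0,11,15,0,0,0],[0,17,15,0,0,0],[0,23,15,0,0,0],[0,28,15,0,0,0]]'; python3 -m inch '[[0,6,0,0,0,0],[0,10,0,0,0,0],[0,10,0,0,0,0]]'; python3 - <<'E'
from h import *
for n in ("side","top"):
    s=snap(n); 
    c=s["color"][290:450,200:500] if n=="side" else s["color"][120:370,420:550]
    c=cv2.resize(c,(500,267) if n=="side" else (300,577),interpolation=cv2.INTER_CUBIC)
    if n=="side": a=c
o=np.zeros((577,800,3),np.uint8); o[:267,:500]=a; o[:,500:]=c
cv2.imwrite("pics/s9.png",np.clip(o.astype(int)*1.3,0,255).astype(np.uint8))
E
```

```text
clock: 28.38
tcp_pos: [0.4552, -0.2304, 0.084]
tool_rot: [3.141, 0.001, 1.653]
wrist_force: [-2.1, -0.7, 6.5]
opening: 0.0233
finger_force: 51.0
clock: 29.0
tcp_pos: [0.4548, -0.2298, 0.0827]
tool_rot: [-3.142, -0.0, 1.653]
wrist_force: [0.2, 0.1, 0.8]
opening: 0.0468
finger_force: 0.0
clock: 30.0
tcp_pos: [0.4545, 0.0524, 0.2331]
tool_rot: [3.141, 0.0, 1.654]
wrist_force: [0.2, -0.6, 0.0]
opening: 0.0472
finger_force: 0.0
clock: 30.38
tcp_pos: [0.4542, 0.1536, 0.233]
tool_rot: [3.141, -0.001, 1.66]
wrist_force: [-0.2, -1.2, 0.3]
opening: 0.0467
finger_force: 0.0
```

View pics/s9.png

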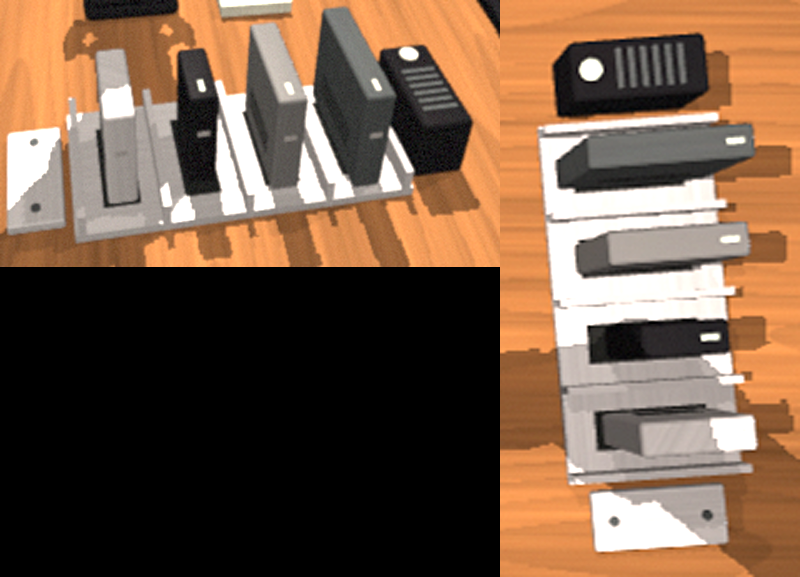

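All four drives stand upright in the asked order: d beside the power unit at (350,100), then c, a and b. I make one numeric check of the tops before handing in.

```bash
python3 - <<'E'
from m import *
from rk import rf
t=snap("top"); g=lambda p:np.array(p)*[130/300,250/577]-[500*130/300,0]+[420,120]
Q={'d':[(592,140),(752,125),(754,155),(590,180)],'c':[(605,235),(748,223),(749,255),(610,264)],'a':[(632,328),(727,320),(729,350),(632,358)],'b':[(640,420),(755,415),(755,448),(645,458)]}
for n,q in Q.items():
    w=px2w(t,g(q),.008+H[n]); r=rf(w); e=r[0]-r[1]+r[3]-r[2]
    print(n,r.mean(0).round(1),"len",np.linalg.norm(e/2).round(0),"yaw err",(np.degrees(np.arctan2(e[1],e[0]))-90).round(1))
E
```

```text
d [95.6 -0.9] len 111.0 yaw err 2.9
c [31.3  0.3] len 95.0 yaw err 0.2
a [-32.8   3.6] len 65.0 yaw err 0.7
b [-98.1  -2.2] len 75.0 yaw err -0.1
```

```bash
python3 - <<'E'
from m import *
from rk import rf
t=snap("top")
for n,p,tol in (('d',(490,186),12),('d',(490,186),18),('c',(490,227),12),('a',(495,267),8),('b',(492,309),30)):
    r=top(t,n,p,.008,tol); print(n,r[2:4],rf([r[:2]/1000]),"yaw err",r[4]-4.7)
E
```

```text
d [ 24.6 110.9] [[101.3   0.2]] yaw err 0.09999999999999964
d [ 25.5 111.9] [[100.9   0.3]] yaw err -0.2999999999999998
c [21.8 91.8] [[33.8  0.5]] yaw err 0.2999999999999998
a [22.  56.8] [[-32.6   0.3]] yaw err 1.2000000000000002
b [ 93.3 115.1] [[-78.3  29.9]] yaw err -0.8000000000000003
```

All are within about 2 mm and 1°. The flood fill leaked on b, but it looked centred before release and by eye afterwards. Handing in.

```bash
python3 -c "
from cell import ticket
print(ticket.hand_in())"
```

```text
the job is handed in; nothing more can be done
None
```

All four drives stand upright and free in the new rack, in order d, c, a, b starting next to the power unit; d, c and a measured within about 2 mm and 1° of their bay centres, b about 2 mm by a rougher reading, and the job is handed in.

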